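Load the bead shaker and throw its lever into the marked notch

ROBOT

A 7-joint arm with a two-finger parallel gripper is mounted at the origin on the work surface. World frame = base frame: x ahead of the robot, y to its left, z up, the work surface at z = 0. Lengths are in m, angles in rad, forces in N, time in s.
With the tool pointing down it reaches from about 0.4 to 0.925 m from the base axis. Payload 5.6 kg.
Tool frame: the origin (TCP) lies between the finger pads; the fingertips stand ctrl.tcp_to_tips ahead of it and the grasp point (between the pads) is the TCP (ctrl.tcp_to_tips is the distance from the TCP to the fingertips, in m); z points along the fingers, y is the line along which they close (so a half turn about z gives the same grasp; the last joint's range is limited). The gripper opens to 85 mm and grips with 20 to 120 N. Pads are 22 mm wide; open, the fingers measure 114 mm over their backs; the gripper's body (76 mm by 85 mm) begins 54 mm behind the grasp point. The pads swing forward as they close: fully open they stand 13 mm farther back than shut.
Start: joints at [1.12, 0.468, -0.012, 1.603, 0.006, 1.071, -0.056], TCP at [0.258, -0.597, 0.25] pointing down, gripper open.
Joint ranges: [-2.53, 2.53], [-0.31, 2.02], [-1.57, 1.55], [0.28, 2.44], [-1.29, 4.43], [0.15, 1.84], [-2.92, 2.92]. Speed limits (rad/s): [2.57, 2.57, 3.14, 3.14, 3.14, 3.14, 3.14].

INTERFACE

Orientations are given as a 3x3 rotation matrix whose columns are the frame's x, y, z axes.
In Python, from workcell import sensors, optics, ctrl gives the robot as it stands.
- The arm moves only by the tool arm_command, never from a script. Its argument "steps" is text: rows parted by semicolons, each of 7 numbers parted by spaces: the turn, a rotation vector about the tool's x, y, z in rad, then the shift along the tool's x, y, z in m, then the finger opening in m, from 0 to 0.0854. A call has 1 to 5 rows; each row shifts and turns the commanded pose from where the row before left it, along the tool's axes as they then stand; what a row does not reach is not made up. A row lasts 1/12 s, in which the tool goes at most 41.7 mm and 7.16 degrees, less where a joint would pass 70% of its speed; a pose out of reach is approached as far as the arm can. A call is refused whole if a number of a shift passes 0.0417 or a number of a turn 0.125, either way. A call with a gripper value outside its range is refused whole. The fingers move at their own pace and stop on an object; "force" is the grip in N (left out, the last holds). Time passes only in rows, so rows that do not move let the fingers close. It gives the time, the measured TCP pose, the force, the opening and the grip force at its end, in the units of the state.
- sensors.sense(): the state, without advancing time (a new reading comes with each control period).
- optics.capture(name): name is "scene" or "side" or "wrist"; returns a dict with "img" (384x512x3 uint8, red, green, blue), "depth" (384x512 float32, m along the optical axis (not along the pixel's ray), 0 where there is no reading), "fx", "fy", "cx", "cy" (pixels), "view" (4x4, takes a point from world to camera coordinates). Camera axes: x right, y down, z forward; pixel columns grow to the right and rows downward; lengths in m; the calibration is good to about 2 mm. A picture is of the moment at which its call begins.
- ctrl.sign_off(): hands the job in; it is judged then, once.
The state is a dict: "clock": time; "joints": joint angles; "joint_velocities": joint speeds; "effort": joint torques, N m; "tcp_pos": TCP position; "eef_rot": TCP orientation; "force": force on the tool from outside, world axes, zero at the start; "moment": the same for the moment, N m; "width": opening from 0.0 (shut) to 1.0 (fully open); "gripper_force": force on a finger pad.
Only numpy, scipy, OpenCV 4.12 (cv2) and the standard library are available. Lean on these libraries where they do the work, as an engineer would, in place of code of your own. Each camera call takes 0.05 s, during which the arm holds its last target. There are 200 camera calls.

TASK

Carry the open tray of beads, level and without spilling any, to the bead shaker and set it down gently, flat inside the raised rim of the shaker's platform. Then start the shaker: pull its ball-ended lever sideways out of the parking notch, swing it along the slot and let it spring fully home into the notch that the brass arrow points at. Leave the other things on the bench where they are, and the lever and tray released.

Things in the scene. Friction and masses are not known exactly. Their poses are not given: they have to be found in the camera images.
- tray_handle (a point): Centre of the handle bar of the open plywood tray (0.4 kg with beads). Tray 170 (its x) x 110 (y) mm; walls 24 high, 5 thick, floor 5 thick. The bridge handle spans its middle: a bar along the tray's y, 110 long, 16 thick (x), 14 high, centre 75 mm above the tray's underside, on an upright at each long wall. Grip across the 16 mm from above. Tray axes, z up.
- tray: The same tray; origin at the centre of its underside.
- bead0_mid (a point): Centre of wooden bead 1 of 4: barrel-shaped, 30 mm across, 24 mm high, standing loose on the tray's floor.
- bead1_mid (a point): Centre of wooden bead 2 of 4: barrel-shaped, 30 mm across, 24 mm high, standing loose on the tray's floor.
- bead2_mid (a point): Centre of wooden bead 3 of 4: barrel-shaped, 30 mm across, 24 mm high, standing loose on the tray's floor.
- bead3_mid (a point): Centre of wooden bead 4 of 4: barrel-shaped, 30 mm across, 24 mm high, standing loose on the tray's floor.
- platform (a point): Centre of the shaker platform's top face (62 mm above the bench), in the left (+y) half of the grey shaker, which is fixed, where the tray's underside must lie. An 8 mm high rim surrounds a clear 188 (x) x 128 (y) mm: the tray fits lengthwise along x, either way round. Shaker axes, z up. The lever stand lies at y = -220 to -114 mm from here and rises 81 mm above the platform.
- lever_knob (a point): Centre of the black ball, 36 mm across, atop the shaker's lever, a 12 mm rod that swings about an axis along the shaker's y. The axis lies at x = 0, 62 mm below the platform's centre; the ball is 210 mm from it. Ball centre from the platform's centre, in shaker axes: (210 sin(lever), -160 + shift, 210 cos(lever) - 62) mm.
- lever_rod (a point): Point of the lever's rod 140 mm from its swing axis, at about the height of the steel gate plate.
- lever (a joint): Swing of the lever, rad: 0 upright, + leaning to the shaker's +x. Four notches in the gate plate, at -0.33 (parking, where it starts), -0.11, 0.11 and 0.33; swings from -0.36 to 0.36, about 1 N at the ball to swing; stays where left.
- lever_shift (a joint): Sideways shift of the lever along the shaker's +y (towards the platform), m: 0 home in a notch, 0.02 at most. A spring pushes it home with 3.6 N (at 0) to 6 N (at 0.02). From 0.014 the rod is clear of the teeth and can swing along the slot. Notches are about 19 mm wide with rounded mouths. Let go between two notches, it rests on a tooth, not home.
- marker: Brass arrow, 44 mm long, 5 thick, fixed on the gate plate to the -y side of one of the three notches other than the parking one, pointing at it (to the shaker's +y). The other two have 12 mm round brass studs. Origin 35 mm to -y of its notch, level with it in shaker x: -15.5, 15.5 or 48 mm from the platform's centre for lever = -0.11, 0.11, 0.33.
- jar: Bystander, to be left alone: white screw-top jar, 48 mm across, 85 mm high. Origin at the centre of its underside.
- tape: Bystander, to be left alone: roll of yellowish tape lying flat, 104 mm across, 48 mm high. Origin at the centre of its underside.
- paint_bottle: Bystander, to be left alone: red paint bottle, 64 mm across, 140 mm high. Origin at the centre of its underside.
- glue_bottle: Bystander, to be left alone: white glue bottle with a black cap, 60 mm across, 160 mm high. Origin at the centre of its underside.
- roll_mat: Bystander, to be left alone: black rolled-up mat, 64 mm thick and 260 mm long, lying down. Origin at the centre of its underside.
- pencil_box: Bystander, to be left alone: flat red box 200 x 130 x 24 mm. Origin at the centre of its underside.
There are look-alikes about, which are no part of the job. What is shaped like the tray but blue is not meant.

How it is judged:
On the way, in this order (a step that is already met when the one before it is completed fails the run):
1. the tray stands flat inside the platform's rim with all four beads in it (x of tray_handle in the frame of platform between -0.014 and 0.014 m and y of tray_handle in the frame of platform between -0.014 and 0.014 m and z of tray_handle in the frame of platform between 0.07 and 0.08 m and angle between tray_handle's own z axis and vertical below 0.06 rad and x of bead0_mid in the frame of tray_handle between -0.082 and 0.082 m and y of bead0_mid in the frame of tray_handle between -0.053 and 0.053 m and z of bead0_mid in the frame of tray_handle between -0.093 and -0.022 m and x of bead1_mid in the frame of tray_handle between -0.082 and 0.082 m and y of bead1_mid in the frame of tray_handle between -0.053 and 0.053 m and z of bead1_mid in the frame of tray_handle between -0.093 and -0.022 m and x of bead2_mid in the frame of tray_handle between -0.082 and 0.082 m and y of bead2_mid in the frame of tray_handle between -0.053 and 0.053 m and z of bead2_mid in the frame of tray_handle between -0.093 and -0.022 m and x of bead3_mid in the frame of tray_handle between -0.082 and 0.082 m and y of bead3_mid in the frame of tray_handle between -0.053 and 0.053 m and z of bead3_mid in the frame of tray_handle between -0.093 and -0.022 m), for 0.2 s.
2. the lever is home in the notch that the arrow points at (x of lever_rod in the frame of marker between -0.009 and 0.009 m and value of joint lever_shift below 0.005 m), for 0.3 s.
At the end, for the whole second after the job is handed in: The tray lies flat inside the rim (within 14 mm of the platform's centre in x and y, 5 mm in height, tilt under 0.06 rad) with all four beads in it, and the lever is at rest in the arrow's notch (rod within 9 mm of the arrow along the slot, sideways shift under 5 mm) (all of step 1 and all of step 2 and velocity of joint lever between -0.1 and 0.1 rad/s); the robot touches nothing.
It fails at once if a bead leaves the tray (not (x of bead0_mid in the frame of tray_handle above -0.082 m) or not (x of bead0_mid in the frame of tray_handle below 0.082 m) or not (y of bead0_mid in the frame of tray_handle above -0.053 m) or not (y of bead0_mid in the frame of tray_handle below 0.053 m) or not (z of bead0_mid in the frame of tray_handle above -0.093 m) or not (z of bead0_mid in the frame of tray_handle below -0.022 m) or not (x of bead1_mid in the frame of tray_handle above -0.082 m) or not (x of bead1_mid in the frame of tray_handle below 0.082 m) or not (y of bead1_mid in the frame of tray_handle above -0.053 m) or not (y of bead1_mid in the frame of tray_handle below 0.053 m) or not (z of bead1_mid in the frame of tray_handle above -0.093 m) or not (z of bead1_mid in the frame of tray_handle below -0.022 m) or not (x of bead2_mid in the frame of tray_handle above -0.082 m) or not (x of bead2_mid in the frame of tray_handle below 0.082 m) or not (y of bead2_mid in the frame of tray_handle above -0.053 m) or not (y of bead2_mid in the frame of tray_handle below 0.053 m) or not (z of bead2_mid in the frame of tray_handle above -0.093 m) or not (z of bead2_mid in the frame of tray_handle below -0.022 m) or not (x of bead3_mid in the frame of tray_handle above -0.082 m) or not (x of bead3_mid in the frame of tray_handle below 0.082 m) or not (y of bead3_mid in the frame of tray_handle above -0.053 m) or not (y of bead3_mid in the frame of tray_handle below 0.053 m) or not (z of bead3_mid in the frame of tray_handle above -0.093 m) or not (z of bead3_mid in the frame of tray_handle below -0.022 m)).
It fails at once if the tray is tipped by more than about 20 degrees (angle between tray_handle's own z axis and vertical above 0.35 rad).
It fails at once if the tray is dropped or slammed onto the platform (over 0.6 m/s above it) (horizontal distance between tray_handle and platform below 0.03 m and linear speed of tray above 0.6 m/s).
It fails at once if a bystander is moved more than 40 mm (distance of any of jar, tape, paint_bottle, glue_bottle, roll_mat, pencil_box from where it was at the start of the episode above 0.04 m).
It also fails if it takes over 69 s, if anything falls off the work surface, if the arm or the gripper's body presses on something with over 40 N, if the wrist force passes 120 N, or if a joint passes its speed limit or range.

## Working session

There is one attempt and no reset: what is moved stays moved. The work goes in short steps, Python scripts to look and compute and a tool call to move; the robot and the scene stay as the last step left them, time stands still between calls to the robot, and variables do not carry over. Pictures are saved under pics/ and viewed, at most 10 in all, crops included, and the job is handed in when it is done.

Besides the shell and the picture viewer there is one more tool, called by a JSON object that holds its "name" and its "arguments", one argument or row to a line. arm_command: Moves the arm, as the interface text tells. Its arguments: {"type":"object","properties":{"steps":{"type":"string"},"force":{"type":"number"}},"required":["steps"]}

```bash
mkdir -p pics; cat > h.py <<'E'
import numpy as np, cv2
from workcell import sensors, optics, ctrl
def cap(n):
    d=optics.capture(n); d['img']=np.asarray(d['img']); return d
def save(d,f,box=None,s=1):
    im=d['img'][:,:,::-1]
    if box: im=im[box[1]:box[3],box[0]:box[2]]
    cv2.imwrite('pics/'+f,cv2.resize(im,None,fx=s,fy=s,interpolation=cv2.INTER_CUBIC))
def ray(d,u,v):
    V=np.array(d['view']); R=V[:3,:3]; o=-R.T@V[:3,3]
    return o,R.T@np.array([(u-d['cx'])/d['fx'],(v-d['cy'])/d['fy'],1])
def onz(d,u,v,z):
    o,r=ray(d,u,v); return o+r*(z-o[2])/r[2]
def pt(d,u,v):
    o,r=ray(d,u,v); return o+r*float(d['depth'][int(v),int(u)])
def cloud(d):
    V=np.array(d['view']); R=V[:3,:3]; o=-R.T@V[:3,3]
    v,u=np.mgrid[:384,:512]; z=d['depth']
    c=np.stack([(u-d['cx'])/d['fx']*z,(v-d['cy'])/d['fy']*z,z],-1)
    return c@R+o
def proj(d,p):
    c=np.array(d['view'])@np.r_[p,1]; return d['fx']*c[0]/c[2]+d['cx'],d['fy']*c[1]/c[2]+d['cy']
E
python3 - <<'E'
from h import *
a=cap('scene');b=cap('side');c=cap('wrist')
im=np.vstack([np.hstack([a['img'],b['img']])])
cv2.imwrite('pics/a.png',cv2.resize(a['img'][:,:,::-1],(800,600)));cv2.imwrite('pics/b.png',cv2.resize(b['img'][:,:,::-1],(800,600)))
for d in (a,b,c): print(ray(d,256,192))
s=sensors.sense();print(s['tcp_pos'],s['eef_rot'],s['clock'],ctrl.tcp_to_tips)
np.savez('s.npz',a=a['img'])
E
```

```text
(array([1.40258466, 0.90484221, 1.74477496]), array([-0.45210226, -0.4463402 , -0.77236119]))
(array([0.32651404, 1.1697199 , 1.11047237]), array([ 0.09072103, -0.76429026, -0.63876482]))
(array([ 0.33090508, -0.56541747,  0.37241297]), array([-0.28981252, -0.13234834, -0.94802312]))
[ 0.25758247 -0.59634679  0.24955455] [[ 9.18011225e-01  3.96553896e-01 -6.30664904e-04]
 [ 3.96554386e-01 -9.18010430e-01  1.21208384e-03]
 [-9.83003890e-05 -1.36279951e-03 -9.99999067e-01]] 0.15 0.019
```

View pics/a.png

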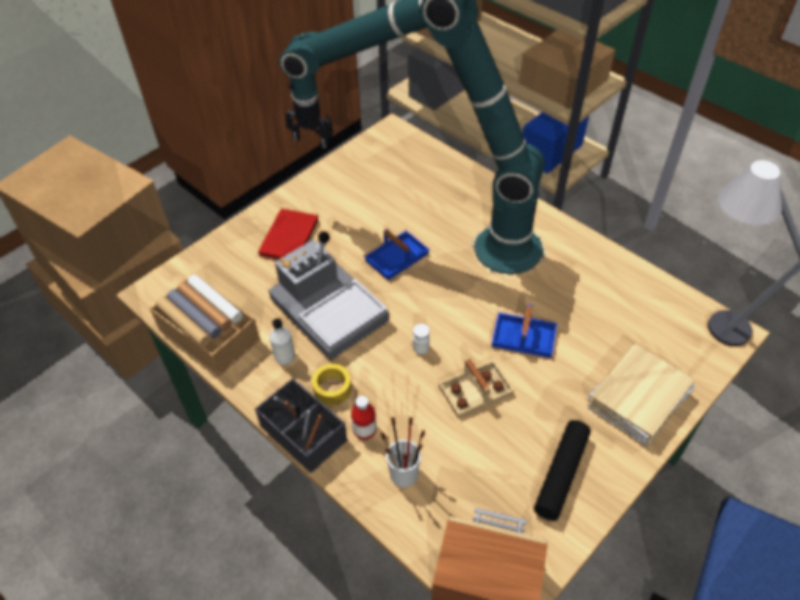

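View pics/b.png

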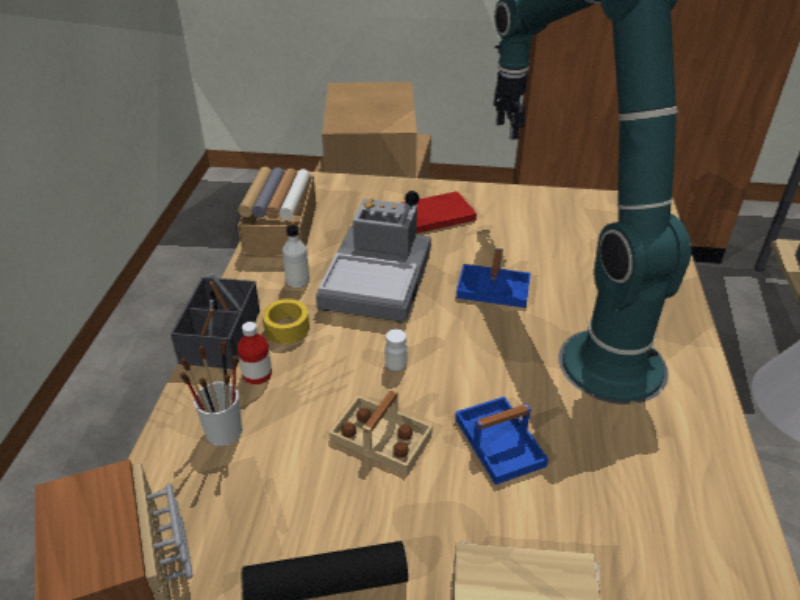

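The scene picture shows the plywood tray with brown beads at (475,390) and blue look-alikes at (397,255) and (525,335). The shaker is at (330,305), its lever ball at (323,238). In the side picture the tray is at (380,432), blue ones at (493,285) and (500,440), the ball at (412,198). The plywood one at (475,390)/(380,432) fits: not blue and holding four beads. I'll confirm it in an enlarged crop, together with the arrow.

```bash
python3 - <<'E'
from h import *
a=cap('scene');b=cap('side')
def cr(d,x0,y0,x1,y1,w,h): return cv2.resize(d['img'][y0:y1,x0:x1,::-1],(w,h),interpolation=cv2.INTER_CUBIC)
t=np.hstack([cr(a,165,140,255,230,400,400),cr(b,200,110,290,200,400,400)])
l=np.hstack([cr(a,270,215,340,280,400,371)[:200*2-29],cr(b,205,240,285,314,400,371)])
out=np.vstack([t,l]);cv2.imwrite('pics/c.png',cv2.resize(out,(800,600)) if out.shape[0]>800 else cv2.resize(out,(624,600)))
for n,d in(('a',a),('b',b)):
    P=cloud(d);hsv=cv2.cvtColor(d['img'],cv2.COLOR_RGB2HSV)
    z=P[...,2]
    valid=d['depth']>0
    # handle: brown/orange at height ~.07-.09
    for nm,m in(('handle',(z>.06)&(z<.1)&(hsv[...,1]>90)&((hsv[...,0]<15)|(hsv[...,0]>172))),('ball',(z>.15)&(z<.25)&(hsv[...,2]<60)),('grey',(hsv[...,1]<40)&(hsv[...,2]>120)&(z>.05)&(z<.075))):
        m=m&valid&(P[...,0]>.2)&(P[...,0]<1.1)
        k,lab,st,c=cv2.connectedComponentsWithStats(m.astype(np.uint8))
        for i in range(1,k):
            if st[i,4]>15:
                q=P[lab==i];r=cv2.minAreaRect((q[:,:2]*1000).astype(np.float32))
                print(n,nm,st[i,4],c[i].round(),q.mean(0).round(3),np.median(q[:,2]).round(3),[np.round(x,1) for x in r])
E
```

```text
a handle 41 [252. 152.] [ 0.266 -0.238  0.081] 0.082 [array([ 265. , -240.3]), array([98.2, 21.6]), np.float64(80.7)]
a handle 48 [337. 204.] [0.239 0.246 0.082] 0.082 [array([240.2, 248.2]), array([99.5, 14.5]), np.float64(32.5)]
a handle 87 [304. 239.] [0.475 0.262 0.081] 0.081 [array([474.4, 262.2]), array([105. ,  20.6]), np.float64(67.8)]
a handle 116 [232. 267.] [0.774 0.142 0.089] 0.091 [array([768.8, 136.2]), array([51.4, 62.9]), np.float64(48.6)]
a handle 17 [200. 276.] [0.885 0.078 0.083] 0.085 [array([885.9,  78. ]), array([ 6.2, 21.4]), np.float64(80.5)]
a handle 24 [280. 382.] [0.975 0.577 0.089] 0.089 [array([973.8, 580.2]), array([ 4.1, 37. ]), np.float64(33.0)]
a ball 27 [207. 152.] [ 0.484 -0.3    0.208] 0.209 [array([ 483.5, -299.6]), array([27.8, 18.9]), np.float64(50.4)]
a ball 20 [177. 207.] [ 0.754 -0.196  0.159] 0.159 [array([ 754.3, -194.3]), array([22.6, 15.6]), np.float64(68.6)]
a grey 224 [27. 27.] [ 0.423 -2.038  0.063] 0.062 [array([  410.2, -2040.4]), array([ 62.4, 411.9]), np.float64(88.8)]
a grey 1385 [215. 199.] [ 0.569 -0.175  0.062] 0.062 [array([ 5
[... 2417 characters left out ...]
), np.float64(88.3)]
b grey 1179 [235. 178.] [ 0.564 -0.156  0.064] 0.064 [array([ 559.1, -180. ]), array([200.1, 206.3]), np.float64(85.4)]
b grey 19 [236. 165.] [ 0.57  -0.225  0.071] 0.071 [array([ 570.1, -225.3]), array([ 8.3, 57.5]), np.float64(83.5)]
b grey 55 [187. 171.] [ 0.749 -0.174  0.063] 0.063 [array([ 750.6, -174.1]), array([39.3, 19.6]), np.float64(8.5)]
b grey 56 [252. 224.] [0.469 0.078 0.061] 0.06 [array([467.5,  78.3]), array([19., 41.]), np.float64(85.6)]
b grey 44 [160. 233.] [0.76  0.158 0.058] 0.058 [array([760.8, 158.5]), array([42.6, 12.4]), np.float64(2.4)]
b grey 51 [135. 272.] [0.785 0.329 0.063] 0.064 [array([790.5, 327.8]), array([ 7.7, 41.5]), np.float64(80.2)]
```

View pics/c.png

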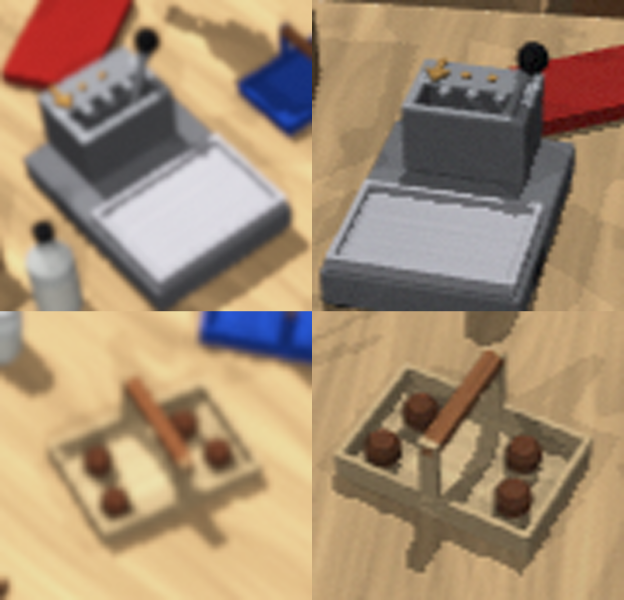

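The crops show the plywood tray with four brown beads, confirmed. The gate has two round studs, and the arrow stands at the far end from the lever, at crop (62,97)/(438,68). So the target notch is lever = +0.33. Next I'll measure the platform pose and the route.

```bash
cat >> h.py <<'E'
def plan(p,ang,n,s=None,z=None):
    """rows: n equal steps from present pose to TCP p with tool-y azimuth ang(deg)"""
    s=s or sensors.sense(); p0=np.array(s['tcp_pos']);R=np.array(s['eef_rot'])
    a0=np.arctan2(R[1,1],R[0,1]); da=np.deg2rad(ang)-a0; da=(da+np.pi/2)%np.pi-np.pi/2
    print('pos',p0.round(4),'az',np.rad2deg(a0).round(2),'da',da.round(3),'dist',np.linalg.norm(p-p0).round(3))
    out=[]
    for i in range(n):
        a=a0+da*i/n; y=np.array([np.cos(a),np.sin(a),0]);zz=np.array([0,0,-1.]);x=np.cross(y,zz)
        d=(np.array(p)-p0)/n
        out.append('0 0 %.4f %.4f %.4f %.4f'%(-da/n,d@x,d@y,d@zz))
    for i in range(0,n,5): print(' ; '.join(out[i:i+5]))
E
python3 - <<'E'
from h import *
for n in('scene','side'):
    d=cap(n);P=cloud(d);hsv=cv2.cvtColor(d['img'],cv2.COLOR_RGB2HSV)
    m=(hsv[...,1]<40)&(hsv[...,2]>150)&(P[...,2]>.05)&(P[...,2]<.08)&(abs(P[...,0]-.56)<.2)&(abs(P[...,1]+.12)<.2)
    m=cv2.morphologyEx(m.astype(np.uint8),cv2.MORPH_OPEN,np.ones((3,3)))
    k,lab,st,c=cv2.connectedComponentsWithStats(m);i=1+st[1:,4].argmax()
    v,u=np.where(lab==i)
    q=np.array([onz(d,x,y,.062)[:2]*1000 for x,y in zip(u,v)],np.float32)
    print(n,st[i],np.median(P[lab==i][:,2]),cv2.minAreaRect(q))
plan([.472,.263,.2],-22,24)
E
```

```text
scene [ 192  181   54   40 1131] 0.06301433841032034 ((560.2040405273438, -161.04519653320312), (147.4044189453125, 203.50704956054688), 84.04617309570312)
side [ 208  166   57   26 1024] 0.06329867192516259 ((558.0538330078125, -155.81631469726562), (121.51403045654297, 191.33999633789062), 83.90554809570312)
pos [ 0.2577 -0.5966  0.2501] az -66.64 da 0.779 dist 0.887
0 0 -0.0325 0.0224 -0.0293 0.0021 ; 0 0 -0.0325 0.0233 -0.0286 0.0021 ; 0 0 -0.0325 0.0243 -0.0278 0.0021 ; 0 0 -0.0325 0.0251 -0.0270 0.0021 ; 0 0 -0.0325 0.0260 -0.0262 0.0021
0 0 -0.0325 0.0268 -0.0253 0.0021 ; 0 0 -0.0325 0.0277 -0.0244 0.0021 ; 0 0 -0.0325 0.0284 -0.0235 0.0021 ; 0 0 -0.0325 0.0292 -0.0226 0.0021 ; 0 0 -0.0325 0.0299 -0.0216 0.0021
0 0 -0.0325 0.0306 -0.0207 0.0021 ; 0 0 -0.0325 0.0312 -0.0197 0.0021 ; 0 0 -0.0325 0.0319 -0.0186 0.0021 ; 0 0 -0.0325 0.0325 -0.0176 0.0021 ; 0 0 -0.0325 0.0330 -0.0165 0.0021
0 0 -0.0325 0.0335 -0.0154 0.0021 ; 0 0 -0.0325 0.0340 -0.0144 0.0021 ; 0 0 -0.0325 0.0345 -0.0132 0.0021 ; 0 0 -0.0325 0.0349 -0.0121 0.0021 ; 0 0 -0.0325 0.0352 -0.0110 0.0021
0 0 -0.0325 0.0356 -0.0098 0.0021 ; 0 0 -0.0325 0.0359 -0.0087 0.0021 ; 0 0 -0.0325 0.0361 -0.0075 0.0021 ; 0 0 -0.0325 0.0364 -0.0063 0.0021
```

{"name": "arm_command", "arguments": {
  "steps": "0 0 -0.0325 0.022 -0.029 0.002 0.085; 0 0 -0.0325 0.023 -0.029 0.002 0.085; 0 0 -0.0325 0.024 -0.028 0.002 0.085; 0 0 -0.0325 0.025 -0.027 0.002 0.085; 0 0 -0.0325 0.026 -0.026 0.002 0.085"
}}

```text
clock: 0.77
tcp_pos: [0.3014, -0.4164, 0.2402]
eef_rot: [[0.841, 0.541, 0.0], [0.541, -0.841, -0.0], [-0.0, 0.0, -1.0]]
force: [0.3, -0.2, -0.3]
width: 0.995
gripper_force: 0.0
```

{"name": "arm_command", "arguments": {
  "steps": "0 0 -0.0325 0.027 -0.025 0.002 0.085; 0 0 -0.0325 0.028 -0.024 0.002 0.085; 0 0 -0.0325 0.028 -0.0235 0.002 0.085; 0 0 -0.0325 0.029 -0.0225 0.002 0.085; 0 0 -0.0325 0.030 -0.0215 0.002 0.085"
}}

```text
clock: 1.18
tcp_pos: [0.3466, -0.2383, 0.2305]
eef_rot: [[0.742, 0.67, 0.001], [0.67, -0.742, -0.001], [-0.0, 0.001, -1.0]]
force: [1.0, 0.5, -0.5]
width: 0.994
gripper_force: 0.0
```

{"name": "arm_command", "arguments": {
  "steps": "0 0 -0.0325 0.0305 -0.0205 0.002 0.085; 0 0 -0.0325 0.031 -0.0195 0.002 0.085; 0 0 -0.0325 0.032 -0.0185 0.002 0.085; 0 0 -0.0325 0.0325 -0.0175 0.002 0.085; 0 0 -0.0325 0.033 -0.0165 0.002 0.085"
}}

```text
clock: 1.6
tcp_pos: [0.3916, -0.0597, 0.2206]
eef_rot: [[0.624, 0.781, 0.001], [0.781, -0.624, -0.001], [0.0, 0.001, -1.0]]
force: [1.0, -0.3, 0.2]
width: 0.994
gripper_force: 0.0
```

{"name": "arm_command", "arguments": {
  "steps": "0 0 -0.0325 0.0335 -0.0155 0.002 0.085; 0 0 -0.0325 0.034 -0.0145 0.002 0.085; 0 0 -0.0325 0.0345 -0.013 0.002 0.085; 0 0 -0.0325 0.035 -0.012 0.002 0.085; 0 0 -0.0325 0.035 -0.011 0.002 0.085"
}}

```text
clock: 2.02
tcp_pos: [0.4363, 0.1194, 0.2105]
eef_rot: [[0.49, 0.872, 0.001], [0.872, -0.49, -0.0], [0.0, 0.001, -1.0]]
force: [0.1, -1.7, -0.2]
width: 0.995
gripper_force: 0.0
```

{"name": "arm_command", "arguments": {
  "steps": "0 0 -0.0325 0.0355 -0.010 0.002 0.085; 0 0 -0.0325 0.036 -0.0085 0.002 0.085; 0 0 -0.0325 0.036 -0.0075 0.002 0.085; 0 0 -0.0325 0.0365 -0.006 0.002 0.085; 0 0 0 0 0 0 0.085"
}}

```text
clock: 2.43
tcp_pos: [0.4718, 0.2687, 0.2025]
eef_rot: [[0.366, 0.931, 0.001], [0.931, -0.366, 0.007], [0.006, -0.002, -1.0]]
force: [0.4, -1.0, 1.3]
width: 0.999
gripper_force: 0.0
```

```bash
python3 - <<'E'
from h import *
d=cap('wrist');save(d,'d.png');P=cloud(d);hsv=cv2.cvtColor(d['img'],cv2.COLOR_RGB2HSV)
z=P[...,2]
m=(d['depth']>0)&(hsv[...,1]>90)&((hsv[...,0]<15)|(hsv[...,0]>172))&(z>.06)&(z<.1)
k,lab,st,c=cv2.connectedComponentsWithStats(m.astype(np.uint8))
for i in range(1,k):
    if st[i,4]>100:
        v,u=np.where(lab==i);q=np.array([onz(d,x,y,.082)[:2]*1000 for x,y in zip(u,v)],np.float32)
        print(st[i],np.median(P[lab==i][:,2]),cv2.minAreaRect(q),cv2.minAreaRect((P[lab==i][:,:2]*1000).astype(np.float32)))
plan([.472,.263,.078],-22,5)
E
```

```text
[ 248  140   18  103 1627] 0.08145514211741614 ((474.1260986328125, 263.29681396484375), (98.9785385131836, 14.933939933776855), 69.237060546875) ((474.29156494140625, 263.09429931640625), (99.27970886230469, 15.065583229064941), 69.50961303710938)
[ 27 249  58  63 938] 0.08129033011138105 ((246.27337646484375, 248.4638671875), (99.58360290527344, 16.626705169677734), 29.531696319580078) ((245.1441650390625, 248.86366271972656), (100.51056671142578, 15.836365699768066), 29.15376853942871)
pos [0.4714 0.265  0.2021] az -21.62 da -0.007 dist 0.124
0 0 0.0013 -0.0003 0.0003 0.0248 ; 0 0 0.0013 -0.0003 0.0003 0.0248 ; 0 0 0.0013 -0.0003 0.0003 0.0248 ; 0 0 0.0013 -0.0003 0.0003 0.0248 ; 0 0 0.0013 -0.0003 0.0003 0.0248
```

View pics/d.png

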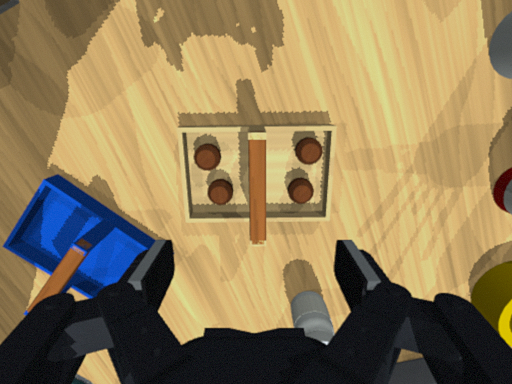

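The wrist picture shows the tray's bar from (257,134) to (258,243), with all four beads upright and clear of the finger path. The bar's top measures 0.081–0.082 m, which fits the text. I'll descend and grip.

{"name": "arm_command", "arguments": {
  "steps": "0 0 -0.012 0 0.003 0.025 0.085; 0 0 0 -0.001 0 0.025 0.085; 0 0 0 0 0 0.025 0.085; 0 0 0 0 0 0.025 0.085; 0 0 0 0 0 0.024 0.085"
}}

```text
clock: 2.9
tcp_pos: [0.4745, 0.257, 0.0772]
eef_rot: [[0.364, 0.931, 0.0], [0.931, -0.364, -0.001], [-0.001, 0.001, -1.0]]
force: [0.7, -0.2, -0.3]
width: 0.997
gripper_force: 0.0
```

{"name": "arm_command", "arguments": {
  "steps": "0 0 0 0 0 0 0.085; 0 0 0 0 0 0 0.03;0 0 0 0 0 0 0.025;0 0 0 0 0 0 0.02; 0 0 0 0 0 0 0.008",
  "force": 30
}}

```text
clock: 3.32
tcp_pos: [0.4753, 0.2591, 0.0799]
eef_rot: [[0.363, 0.932, 0.003], [0.932, -0.363, 0.001], [0.002, 0.002, -1.0]]
force: [0.4, -0.3, 0.2]
width: 0.449
gripper_force: 0.0
```

{"name": "arm_command", "arguments": {
  "steps": "0 0 0 0 0 0 0; 0 0 0 0 0 0 0;0 0 0 0 0 0 0;0 0 0 0 0 0 0; 0 0 0 0 0 0 0",
  "force": 50
}}

```text
clock: 3.73
tcp_pos: [0.4742, 0.2594, 0.0794]
eef_rot: [[0.362, 0.932, 0.001], [0.932, -0.362, 0.0], [0.001, 0.001, -1.0]]
force: [-2.5, 0.5, 7.1]
width: 0.174
gripper_force: 50.4
```

{"name": "arm_command", "arguments": {
  "steps": "0 0 0 0 0 -0.003 0; 0 0 0 0 0 -0.006 0;0 0 0 0 0 -0.01 0;0 0 0 0 0 -0.014 0; 0 0 0 0 0 -0.018 0"
}}

```text
clock: 4.15
tcp_pos: [0.4736, 0.2581, 0.1293]
eef_rot: [[0.363, 0.932, -0.002], [0.932, -0.363, -0.001], [-0.002, -0.002, -1.0]]
force: [-0.8, -0.6, -5.3]
width: 0.173
gripper_force: 48.9
```

{"name": "arm_command", "arguments": {
  "steps": "0 0 0 0 0 -0.02 0; 0 0 0 0 0 -0.02 0;0 0 0 0 0 -0.018 0;0 0 0 0 0 -0.012 0; 0 0 0 0 0 -0.006 0"
}}

```text
clock: 4.57
tcp_pos: [0.4749, 0.2591, 0.2073]
eef_rot: [[0.363, 0.932, 0.003], [0.932, -0.363, 0.001], [0.002, 0.002, -1.0]]
force: [0.0, -0.4, -5.5]
width: 0.174
gripper_force: 49.0
```

```bash
python3 - <<'E'
from h import *
plan([.559,-.159,.208],-6,24)
d=cap('wrist');save(d,'e.png')
P=cloud(d);hsv=cv2.cvtColor(d['img'],cv2.COLOR_RGB2HSV);z=P[...,2]
m=(d['depth']>0)&(hsv[...,1]>90)&((hsv[...,0]<15)|(hsv[...,0]>172))&(z>.18)&(z<.24)
print(cv2.minAreaRect((P[m][:,:2]*1000).astype(np.float32)),np.percentile(z[m],[5,50,95]))
E
```

```text
pos [0.4749 0.2591 0.2073] az -21.27 da 0.266 dist 0.426
0 0 -0.0111 -0.0150 0.0096 -0.0000 ; 0 0 -0.0111 -0.0151 0.0094 -0.0000 ; 0 0 -0.0111 -0.0152 0.0092 -0.0000 ; 0 0 -0.0111 -0.0153 0.0091 -0.0000 ; 0 0 -0.0111 -0.0154 0.0089 -0.0000
0 0 -0.0111 -0.0155 0.0087 -0.0000 ; 0 0 -0.0111 -0.0156 0.0086 -0.0000 ; 0 0 -0.0111 -0.0157 0.0084 -0.0000 ; 0 0 -0.0111 -0.0158 0.0082 -0.0000 ; 0 0 -0.0111 -0.0158 0.0080 -0.0000
0 0 -0.0111 -0.0159 0.0079 -0.0000 ; 0 0 -0.0111 -0.0160 0.0077 -0.0000 ; 0 0 -0.0111 -0.0161 0.0075 -0.0000 ; 0 0 -0.0111 -0.0162 0.0073 -0.0000 ; 0 0 -0.0111 -0.0163 0.0072 -0.0000
0 0 -0.0111 -0.0163 0.0070 -0.0000 ; 0 0 -0.0111 -0.0164 0.0068 -0.0000 ; 0 0 -0.0111 -0.0165 0.0066 -0.0000 ; 0 0 -0.0111 -0.0166 0.0064 -0.0000 ; 0 0 -0.0111 -0.0166 0.0062 -0.0000
0 0 -0.0111 -0.0167 0.0061 -0.0000 ; 0 0 -0.0111 -0.0168 0.0059 -0.0000 ; 0 0 -0.0111 -0.0168 0.0057 -0.0000 ; 0 0 -0.0111 -0.0169 0.0055 -0.0000
((473.4483642578125, 268.4873352050781), (103.26166534423828, 30.067689895629883), 70.3623275756836) [0.20823338 0.2092934  0.21028676]
```

View pics/e.png

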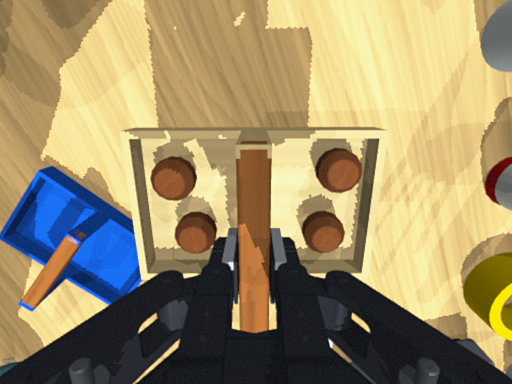

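The tray hangs level with its bar at (253,235) and all four beads standing. I'll carry it over.

{"name": "arm_command", "arguments": {
  "steps": "0 0 -0.005 -0.005 0.003 0 0; 0 0 -0.009 -0.010 0.006 0 0; 0 0 -0.011 -0.015 0.0095 0 0; 0 0 -0.011 -0.015 0.0095 0 0; 0 0 -0.011 -0.015 0.009 0 0"
}}

```text
clock: 5.03
tcp_pos: [0.4877, 0.1881, 0.2037]
eef_rot: [[0.317, 0.948, -0.003], [0.948, -0.317, -0.001], [-0.002, -0.002, -1.0]]
force: [0.6, 0.1, -4.2]
width: 0.181
gripper_force: 48.9
```

{"name": "arm_command", "arguments": {
  "steps": "0 0 -0.011 -0.0155 0.009 0 0; 0 0 -0.011 -0.0155 0.009 0 0; 0 0 -0.011 -0.0155 0.009 0 0; 0 0 -0.011 -0.016 0.0085 0 0; 0 0 -0.011 -0.016 0.0085 0 0"
}}

```text
clock: 5.45
tcp_pos: [0.5062, 0.1, 0.2038]
eef_rot: [[0.265, 0.964, -0.003], [0.964, -0.265, -0.001], [-0.001, -0.003, -1.0]]
force: [0.1, -0.9, -3.8]
width: 0.175
gripper_force: 48.9
```

{"name": "arm_command", "arguments": {
  "steps": "0 0 -0.011 -0.016 0.008 0 0; 0 0 -0.011 -0.016 0.008 0 0; 0 0 -0.011 -0.016 0.008 0 0; 0 0 -0.011 -0.016 0.0075 0 0; 0 0 -0.011 -0.016 0.0075 0 0"
}}

```text
clock: 5.87
tcp_pos: [0.5243, 0.013, 0.2037]
eef_rot: [[0.212, 0.977, -0.003], [0.977, -0.212, -0.0], [-0.001, -0.003, -1.0]]
force: [0.2, 0.1, -4.7]
width: 0.173
gripper_force: 48.9
```

{"name": "arm_command", "arguments": {
  "steps": "0 0 -0.011 -0.0165 0.007 0 0; 0 0 -0.011 -0.0165 0.007 0 0; 0 0 -0.011 -0.0165 0.007 0 0; 0 0 -0.011 -0.0165 0.0065 0 0; 0 0 -0.011 -0.0165 0.0065 0 0"
}}

```text
clock: 6.28
tcp_pos: [0.5418, -0.0743, 0.2036]
eef_rot: [[0.158, 0.987, -0.003], [0.987, -0.158, 0.0], [-0.0, -0.003, -1.0]]
force: [0.3, 0.6, -4.9]
width: 0.18
gripper_force: 48.9
```

{"name": "arm_command", "arguments": {
  "steps": "0 0 -0.011 -0.0165 0.006 0 0; 0 0 -0.011 -0.0165 0.006 0 0; 0 0 -0.011 -0.016 0.006 0 0; 0 0 -0.009 -0.012 0.0045 0 0; 0 0 -0.005 -0.007 0.003 0 0"
}}

```text
clock: 6.7
tcp_pos: [0.5575, -0.1464, 0.2034]
eef_rot: [[0.114, 0.993, -0.003], [0.994, -0.114, -0.0], [-0.0, -0.003, -1.0]]
force: [-0.2, -0.6, -4.5]
width: 0.173
gripper_force: 48.9
```

```bash
python3 - <<'E'
from h import *
plan([.5585,-.163,.18],-6,3)
a=cap('wrist');save(a,'f.png')
E
```

```text
pos [ 0.5575 -0.1464  0.2034] az -6.54 da 0.009 dist 0.029
0 0 -0.0031 -0.0055 0.0010 0.0078 ; 0 0 -0.0031 -0.0055 0.0009 0.0078 ; 0 0 -0.0031 -0.0055 0.0009 0.0078
```

View pics/f.png

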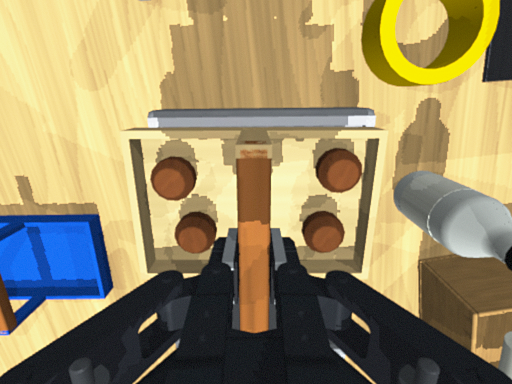

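The wrist picture shows the tray level over the platform, with its far wall at (124–386,131). The shaker's far edge lies beyond it at (148–375,112).

```bash
python3 - <<'E'
from h import *
a=cap('wrist')
for u,v in((124,131),(386,131),(255,131)): print('tray',onz(a,u,v,.148).round(4))
P=cloud(a)
for u in(160,200,256,300,360):
    print(u,[tuple((P[v,u]*1000).round().astype(int)) for v in range(104,136,3)])
E
```

```text
tray [ 0.4848 -0.0796  0.148 ]
tray [ 0.6488 -0.0985  0.148 ]
tray [ 0.5669 -0.0891  0.148 ]
160 [(np.int64(462), np.int64(-63), np.int64(-1)), (np.int64(462), np.int64(-67), np.int64(-1)), (np.int64(477), np.int64(-70), np.int64(48)), (np.int64(478), np.int64(-72), np.int64(53)), (np.int64(478), np.int64(-75), np.int64(55)), (np.int64(483), np.int64(-77), np.int64(70)), (np.int64(482), np.int64(-80), np.int64(71)), (np.int64(481), np.int64(-83), np.int64(69)), (np.int64(501), np.int64(-82), np.int64(130)), (np.int64(507), np.int64(-82), np.int64(147)), (np.int64(507), np.int64(-84), np.int64(147))]
200 [(np.int64(508), np.int64(-69), np.int64(0)), (np.int64(507), np.int64(-72), np.int64(-1)), (np.int64(516), np.int64(-74), np.int64(50)), (np.int64(516), np.int64(-77), np.int64(53)), (np.int64(518), np.int64(-79), np.int64(64)), (np.int64(518), np.int64(-82), np.int64(68)), (np.int64(518), np.int64(-84), np.int64(69)), (np.int64(517), np.int64(-87), np.int64(69)), (np.int64(529), np.int64(-85), np.int64(129)), (np.int64(532), np.int64(-85), np.int64(148)), (np.int64(532), np.int64(-8
[... 861 characters left out ...]
np.int64(608), np.int64(-98), np.int64(63)), (np.int64(598), np.int64(-92), np.int64(132)), (np.int64(595), np.int64(-92), np.int64(147)), (np.int64(595), np.int64(-94), np.int64(148))]
360 [(np.int64(685), np.int64(-89), np.int64(0)), (np.int64(669), np.int64(-89), np.int64(47)), (np.int64(667), np.int64(-92), np.int64(52)), (np.int64(666), np.int64(-94), np.int64(54)), (np.int64(661), np.int64(-95), np.int64(70)), (np.int64(661), np.int64(-98), np.int64(69)), (np.int64(661), np.int64(-101), np.int64(69)), (np.int64(663), np.int64(-104), np.int64(63)), (np.int64(638), np.int64(-97), np.int64(133)), (np.int64(633), np.int64(-97), np.int64(146)), (np.int64(633), np.int64(-99), np.int64(148))]
```

```bash
python3 - <<'E'
from h import *
th=np.deg2rad(-6.5);ex=np.array([np.cos(th),np.sin(th)]);ey=np.array([-ex[1],ex[0]])
for n in('wrist','scene','side'):
    d=cap(n);P=cloud(d);z=P[...,2]
    q=(P[...,:2]-[.559,-.155]);X=q@ex*1000;Y=q@ey*1000
    for nm,m in(('rim',(abs(z-.070)<.003)),('plat',(abs(z-.062)<.003)),('body',(abs(z-.053)<.003))):
        m=m&(d['depth']>0)&(abs(X)<130)&(abs(Y)<95)
        if m.sum()>5: print(n,nm,m.sum(),'X',np.percentile(X[m],[0,2,98,100]).round(1),'Y',np.percentile(Y[m],[0,2,98,100]).round(1))
# lever ball via rays
B=[]
for n in('scene','side'):
    d=cap(n);hsv=cv2.cvtColor(d['img'],cv2.COLOR_RGB2HSV);u0,v0=proj(d,[.477,-.31,.199]);u0,v0=int(u0),int(v0)
    m=(hsv[...,2]<55).astype(np.uint8);M=np.zeros_like(m);M[v0-14:v0+15,u0-14:u0+15]=m[v0-14:v0+15,u0-14:u0+15]
    k,lab,st,c=cv2.connectedComponentsWithStats(M);i=1+st[1:,4].argmax();print(n,(u0,v0),st[i],c[i]);B.append(ray(d,*c[i]))
A=np.hstack([B[0][1][:,None],-B[1][1][:,None]]);s=np.linalg.lstsq(A,B[1][0]-B[0][0],rcond=None)[0]
p1=B[0][0]+s[0]*B[0][1];p2=B[1][0]+s[1]*B[1][1];print(p1.round(4),p2.round(4))
b=(p1+p2)/2; q=b[:2]-[.559,-.155]; print('ball in shaker',(q@ex).round(4),(q@ey).round(4))
E
```

```text
wrist rim 2070 X [-97.4 -93.  103.  107.2] Y [63.  63.2 71.7 71.9]
wrist plat 102 X [-77.8 -75.  104.7 106.4] Y [63.  63.1 72.1 72.1]
wrist body 1270 X [-103.5  -98.5  107.5  113.2] Y [69.9 70.9 76.3 78. ]
scene rim 142 X [-95.6 -92.2 108.6 110.9] Y [-72.  -68.7  76.   76.6]
scene plat 258 X [-97.  -86.2 111.5 116.5] Y [-90.3 -71.3  78.   83.1]
scene body 149 X [-96.1 -80.5 116.5 117.8] Y [-94.4 -93.8  80.8  83. ]
side rim 201 X [-100.3  -98.8  102.3  104.7] Y [-75.4 -69.1  75.6  78.1]
side plat 511 X [-101.6  -98.2   95.2  101.9] Y [-70.3 -56.7  74.4  82.3]
side body 169 X [-107.6 -107.   106.6  110.9] Y [-94.5 -91.7  82.1  86.3]
scene (206, 151) [205 137  16  18 188] [212.89361702 146.29787234]
side (262, 126) [260 123   8   9  59] [263.30508475 126.59322034]
[ 0.4606 -0.2827  0.2359] [ 0.4716 -0.2724  0.2209]
ball in shaker -0.0785 -0.1323
```

{"name": "arm_command", "arguments": {
  "steps": "0 0 0 -0.004 0.0015 0.005 0; 0 0 0 -0.005 0.002 0.01 0; 0 0 0 -0.002 0.001 0.012 0; 0 0 0 0 0 0.01 0; 0 0 0 0 0 0.006 0"
}}

```text
clock: 7.47
tcp_pos: [0.5606, -0.1554, 0.1597]
eef_rot: [[0.112, 0.994, -0.003], [0.994, -0.112, 0.001], [0.001, -0.003, -1.0]]
force: [0.1, 1.1, -4.7]
width: 0.173
gripper_force: 48.9
```

```bash
python3 - <<'E'
from h import *
th=np.deg2rad(-6.5);ex=np.array([np.cos(th),np.sin(th)]);ey=np.array([-ex[1],ex[0]])
s=sensors.sense();print(s['tcp_pos'],s['force'])
d=cap('wrist');save(d,'g.png');P=cloud(d);z=P[...,2]
q=(P[...,:2]-[.5635,-.1555]);X=q@ex*1000;Y=q@ey*1000
for nm,z0 in(('rim',.070),('body',.053),('traytop',s['tcp_pos'][2]-.0794+.024)):
    m=(abs(z-z0)<.003)&(d['depth']>0)&(abs(X)<130)&(Y>30)&(Y<95)
    print(nm,z0,m.sum(),'X',np.percentile(X[m],[0,2,98,100]).round(1),'Y',np.percentile(Y[m],[0,2,98,100]).round(1))
E
```

```text
[ 0.56059488 -0.15539819  0.15970323] [ 0.050063    1.12888175 -4.70655213]
rim 0.07 3484 X [-102.4  -99.1  101.5  103. ] Y [30.1 41.9 71.6 71.7]
body 0.053 1794 X [-108.4 -102.3  102.8  107.7] Y [70.2 71.  76.4 77.2]
traytop 0.10430322644128179 3475 X [-87.6 -86.   82.1  83.4] Y [30.  31.2 59.2 59.4]
```

View pics/g.png

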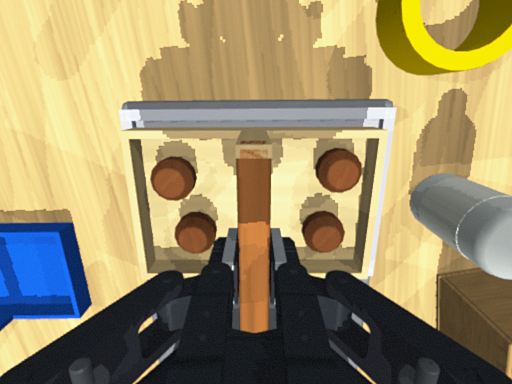

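The picture shows the tray just above the rim: walls at (124–386,131), rim at (122–394,105–125). It still needs about 4 mm toward −y and 2 mm toward +x, then a slow lowering.

{"name": "arm_command", "arguments": {
  "steps": "0 0 0 -0.002 0.001 0 0; 0 0 0 -0.002 0.001 0.003 0; 0 0 0 0 0 0.005 0; 0 0 0 0 0 0.004 0; 0 0 0 0 0 0.002 0"
}}

```text
clock: 7.93
tcp_pos: [0.5631, -0.1595, 0.1477]
eef_rot: [[0.112, 0.994, -0.001], [0.994, -0.112, 0.0], [-0.0, -0.001, -1.0]]
force: [-0.6, -0.0, -5.0]
width: 0.178
gripper_force: 49.0
```

{"name": "arm_command", "arguments": {
  "steps": "0 0 0 0 0 0.001 0; 0 0 0 0 0 0.001 0; 0 0 0 0 0 0.001 0; 0 0 0 0 0 0.001 0; 0 0 0 0 0 0 0"
}}

```text
clock: 8.35
tcp_pos: [0.5634, -0.1594, 0.1442]
eef_rot: [[0.112, 0.994, -0.0], [0.994, -0.112, -0.0], [-0.0, -0.0, -1.0]]
force: [-0.0, 0.5, -4.6]
width: 0.176
gripper_force: 49.0
```

{"name": "arm_command", "arguments": {
  "steps": "0 0 0 0 0 0.001 0; 0 0 0 0 0 0.001 0; 0 0 0 0 0 0.001 0; 0 0 0 0 0 0.0005 0; 0 0 0 0 0 0 0"
}}

```text
clock: 8.77
tcp_pos: [0.5634, -0.1595, 0.1414]
eef_rot: [[0.112, 0.994, 0.0], [0.994, -0.112, -0.001], [-0.001, 0.0, -1.0]]
force: [-3.0, 0.5, 2.6]
width: 0.175
gripper_force: 50.0
```

{"name": "arm_command", "arguments": {
  "steps": "0 0 0 0 0 0 0.025; 0 0 0 0 0 0 0.04; 0 0 0 0 0 0 0.05; 0 0 0 0 0 0 0.05; 0 0 0 0 0 0 0.05"
}}

```text
clock: 9.18
tcp_pos: [0.5636, -0.1594, 0.1408]
eef_rot: [[0.112, 0.994, 0.0], [0.994, -0.112, -0.0], [0.0, 0.0, -1.0]]
force: [-0.7, 0.2, -0.3]
width: 0.589
gripper_force: 0.0
```

{"name": "arm_command", "arguments": {
  "steps": "0 0 0 0 0 -0.01 0.05; 0 0 0 0 0 -0.02 0.05; 0 0 0 0 0 -0.035 0.05; 0 0 0 0 0 -0.035 0.05; 0 0 0 0 0 -0.03 0.05"
}}

```text
clock: 9.6
tcp_pos: [0.5637, -0.1592, 0.2737]
eef_rot: [[0.111, 0.994, 0.002], [0.994, -0.111, -0.0], [0.0, 0.002, -1.0]]
force: [-0.0, -0.4, -0.1]
width: 0.585
gripper_force: 0.0
```

{"name": "arm_command", "arguments": {
  "steps": "0 0 0 -0.01 0 -0.03 0; 0 0 0 0 0 0 0;0 0 0 0 0 0 0;0 0 0 0 0 0 0;0 0 0 0 0 0 0"
}}

```text
clock: 10.02
tcp_pos: [0.5615, -0.169, 0.2996]
eef_rot: [[0.111, 0.994, -0.002], [0.994, -0.111, 0.001], [0.001, -0.002, -1.0]]
force: [-0.5, 0.3, -0.2]
width: 0.0
gripper_force: 0.0
```

```bash
python3 - <<'E'
from h import *
s=sensors.sense();print(s['tcp_pos'],s['force'],s['joints'])
d=cap('wrist');save(d,'i.png');P=cloud(d);z=P[...,2]
th=np.deg2rad(-6.5);ex=np.array([np.cos(th),np.sin(th)]);ey=np.array([-ex[1],ex[0]])
q=(P[...,:2]-[.5635,-.1555]);X=q@ex*1000;Y=q@ey*1000
for nm,z0 in(('rim',.070),('body',.053),('wall',.086),('bar',.144),('gate',.143),):
    m=(abs(z-z0)<.003)&(d['depth']>0)&(abs(X)<115)&(Y>-260)&(Y<95)&((Y<-100) if nm=='gate' else (Y>-90))
    if m.sum():print(nm,z0,m.sum(),'X',np.percentile(X[m],[0,2,98,100]).round(1),'Y',np.percentile(Y[m],[0,2,98,100]).round(1))
E
```

```text
[ 0.56151675 -0.16901348  0.29959479] [-0.54235218  0.33010075 -0.22410571] [ 0.70643246  0.3896547  -0.60915133  1.67747727  0.23961896  1.15247607
 -0.07782911]
rim 0.07 5600 X [-101.9 -100.   101.5  103.7] Y [-73.2 -72.1  70.1  71.4]
body 0.053 1812 X [-108.5 -107.3  108.9  110.1] Y [-90.  -89.5  76.3  76.5]
wall 0.086 2558 X [-84.  -82.7  85.9  86.7] Y [-55.6 -53.9  54.4  54.6]
bar 0.144 1626 X [-6.3 -6.1  9.3  9.7] Y [-54.4 -52.   52.5  54.4]
gate 0.143 806 X [-67.7 -65.2  69.7  72. ] Y [-216.8 -214.7 -116.3 -115.4]
```

View pics/i.png

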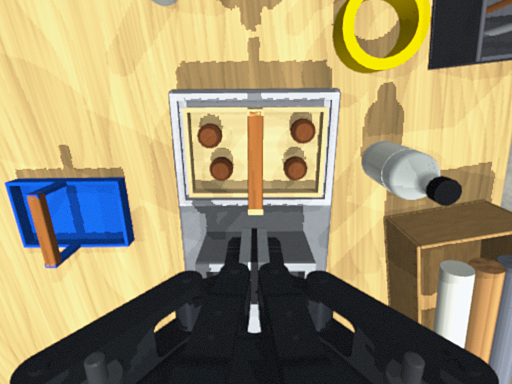

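The tray lies centred within the rim (walls at (178–328,107–197) inside the rim at (170–340,90–205)), with all four beads standing. Next is the lever ball: fit a sphere to the two fixed views' depth points.

```bash
python3 - <<'E'
from h import *
from scipy.optimize import least_squares
Q=[]
e=np.array([.4788,-.3083,.199])
for n in('scene','side','wrist'):
    d=cap(n);P=cloud(d);m=(np.linalg.norm(P-e,axis=2)<.035)&(d['depth']>0)&(P[...,2]>.188)
    q=P[m];print(n,len(q),q.mean(0).round(4) if len(q) else '',proj(d,e))
    if len(q)>8:
        r=least_squares(lambda c:np.linalg.norm(q-c,axis=1)-.018,e,loss='soft_l1',f_scale=.002);print(r.x.round(4),(abs(r.fun).mean()).round(4));Q.append(q)
q=np.vstack(Q);r=least_squares(lambda c:np.linalg.norm(q-c,axis=1)-.018,e,loss='soft_l1',f_scale=.002);print(r.x.round(4))
plan([.478,-.308,.285],-6.5,5)
E
```

```text
scene 3 [ 0.4945 -0.3025  0.1954] (np.float64(206.6351156886185), np.float64(151.56669740964122))
side 68 [ 0.4755 -0.2979  0.2067] (np.float64(262.35033152063164), np.float64(126.48188612661842))
[ 0.4765 -0.3076  0.2006] 0.0022
wrist 0  (np.float64(186.1783788216952), np.float64(333.66413550621894))
[ 0.4765 -0.3076  0.2006]
pos [ 0.5619 -0.169   0.2998] az -6.39 da -0.002 dist 0.163
0 0 0.0004 -0.0295 -0.0136 0.0030 ; 0 0 0.0004 -0.0295 -0.0136 0.0030 ; 0 0 0.0004 -0.0295 -0.0136 0.0030 ; 0 0 0.0004 -0.0295 -0.0136 0.0030 ; 0 0 0.0004 -0.0295 -0.0135 0.0030
```

{"name": "arm_command", "arguments": {
  "steps": "0 0 0 -0.0295 -0.0135 0 0.085; 0 0 0 -0.0295 -0.0135 0 0.085; 0 0 0 -0.0295 -0.0135 0 0.085; 0 0 0 -0.0295 -0.0135 0 0.085; 0 0 0 -0.0295 -0.0135 0 0.085"
}}

```text
clock: 10.63
tcp_pos: [0.4777, -0.3093, 0.3003]
eef_rot: [[0.111, 0.994, -0.001], [0.994, -0.111, 0.0], [0.0, -0.001, -1.0]]
force: [-0.3, -0.3, -0.4]
width: 0.71
gripper_force: 0.0
```

{"name": "arm_command", "arguments": {
  "steps": "0 0 0 0 0 0.01 0.085; 0 0 0 0 0 0.02 0.085; 0 0 0 0 0 0.01 0.085; 0 0 0 0 0 0 0.085; 0 0 0 0 0 0 0.085"
}}

```text
clock: 11.05
tcp_pos: [0.4789, -0.3076, 0.2602]
eef_rot: [[0.111, 0.994, -0.001], [0.994, -0.111, 0.001], [0.001, -0.001, -1.0]]
force: [1.0, -0.2, 0.2]
width: 0.991
gripper_force: 0.0
```

```bash
python3 - <<'E'
from h import *
plan([.4775,-.308,.200],-6.5,5)
s=cap('side');w=cap('wrist')
def cr(d,x0,y0,x1,y1): return cv2.resize(d['img'][y0:y1,x0:x1,::-1],(400,400),interpolation=cv2.INTER_CUBIC)
cv2.imwrite('pics/j.png',np.hstack([cr(s,205,80,305,180),cr(w,128,128,384,384)]))
E
```

```text
pos [ 0.4789 -0.3076  0.2602] az -6.35 da -0.003 dist 0.06
0 0 0.0005 -0.0001 -0.0003 0.0120 ; 0 0 0.0005 -0.0001 -0.0003 0.0120 ; 0 0 0.0005 -0.0001 -0.0003 0.0120 ; 0 0 0.0005 -0.0001 -0.0003 0.0120 ; 0 0 0.0005 -0.0001 -0.0003 0.0120
```

View pics/j.png

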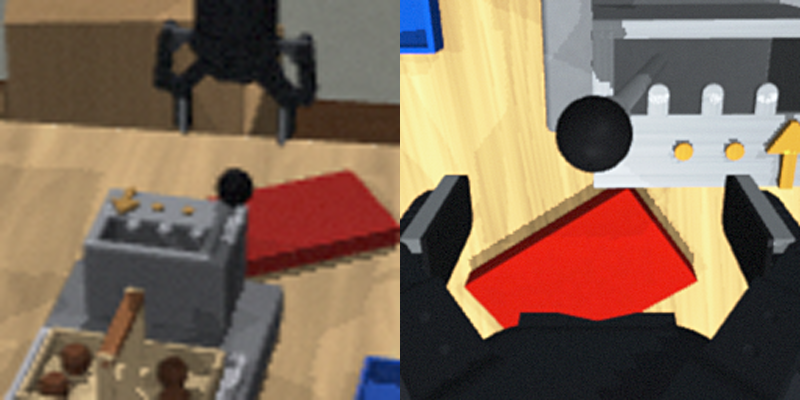

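The fingers straddle the ball (side crop (235,187), wrist crop (594,133)). The arrow at (787,150) points at the last notch, past two studs at (683,152) and (735,152). Descend and grip.

{"name": "arm_command", "arguments": {
  "steps": "0 0 0 0 -0.001 0.01 0.085; 0 0 0 0 0 0.016 0.085; 0 0 0 0 0 0.016 0.085; 0 0 0 0 0 0.012 0.085; 0 0 0 0 0 0.006 0.085"
}}

```text
clock: 11.57
tcp_pos: [0.4771, -0.3078, 0.1991]
eef_rot: [[0.112, 0.994, -0.002], [0.994, -0.112, 0.001], [0.001, -0.002, -1.0]]
force: [-0.1, 0.7, -0.7]
width: 0.996
gripper_force: 0.0
```

{"name": "arm_command", "arguments": {
  "steps": "0 0 0 0 0 0 0.055; 0 0 0 0 0 0 0.045; 0 0 0 0 0 0 0.04; 0 0 0 0 0 0 0.035; 0 0 0 0 0 0 0.03",
  "force": 25
}}

```text
clock: 11.98
tcp_pos: [0.4782, -0.3086, 0.2017]
eef_rot: [[0.112, 0.994, 0.001], [0.994, -0.112, -0.001], [-0.001, 0.001, -1.0]]
force: [-0.5, -0.1, 2.9]
width: 0.401
gripper_force: 24.7
```

{"name": "arm_command", "arguments": {
  "steps": "0 0 0 0 0 0 0.02; 0 0 0 0 0 0 0.02; 0 0 0 0 0 0 0.02; 0 0 0 0 0 0 0.02; 0 0 0 0 0 0 0.02",
  "force": 30
}}

```text
clock: 12.4
tcp_pos: [0.4781, -0.3086, 0.2017]
eef_rot: [[0.112, 0.994, 0.001], [0.994, -0.112, -0.001], [-0.001, 0.001, -1.0]]
force: [-2.2, -1.1, 6.0]
width: 0.404
gripper_force: 29.7
```

{"name": "arm_command", "arguments": {
  "steps": "0 0 0 0.004 0 0 0.02; 0 0 0 0.004 0 0 0.02; 0 0 0 0.004 0 0 0.02; 0 0 0 0.004 0 0 0.02; 0 0 0 0.0015 0 0 0.02"
}}

```text
clock: 12.82
tcp_pos: [0.4798, -0.2924, 0.2016]
eef_rot: [[0.113, 0.994, 0.001], [0.994, -0.113, -0.003], [-0.003, 0.001, -1.0]]
force: [-2.9, -5.8, 5.6]
width: 0.403
gripper_force: 29.6
```

{"name": "arm_command", "arguments": {
  "steps": "0 0 0 0 0 0 0.02; 0 0 0 0 0.003 -0.001 0.02; 0 0 0 0 0.006 -0.002 0.02; 0 0 0 0 0.006 -0.002 0.02; 0 0 0 0 0.006 -0.0015 0.02"
}}

```text
clock: 13.23
tcp_pos: [0.4977, -0.2951, 0.2072]
eef_rot: [[0.114, 0.993, -0.007], [0.993, -0.114, -0.002], [-0.003, -0.006, -1.0]]
force: [-9.1, -2.5, 12.2]
width: 0.398
gripper_force: 30.9
```

{"name": "arm_command", "arguments": {
  "steps": "0 0 0 0 0.008 -0.0018 0.02; 0 0 0 0 0.008 -0.0014 0.02; 0 0 0 0 0.008 -0.0011 0.02; 0 0 0 0 0.008 -0.0008 0.02; 0 0 0 0 0.008 -0.0005 0.02",
  "force": 20
}}

```text
clock: 13.65
tcp_pos: [0.538, -0.2997, 0.2123]
eef_rot: [[0.114, 0.993, -0.006], [0.993, -0.114, -0.002], [-0.002, -0.005, -1.0]]
force: [-4.0, -2.9, -0.8]
width: 0.4
gripper_force: 30.5
```

```bash
cat > ball.py <<'E'
from h import *
from scipy.optimize import least_squares
th=np.deg2rad(-6.5);ex=np.array([np.cos(th),np.sin(th)]);ey=np.array([-ex[1],ex[0]])
s=sensors.sense();t=np.array(s['tcp_pos']);print(t.round(4),np.round(s['force'],1),((t[:2]-[.5645,-.157])@ex).round(4),((t[:2]-[.5645,-.157])@ey).round(4))
d=cap('side');P=cloud(d)
# rod below ball, above gate: thin points z .150-.178
q=(P[...,:2]-[.5645,-.157]);X=q@ex;Y=q@ey;z=P[...,2]
m=(z>.15)&(z<.172)&(d['depth']>0)&(abs(X)<.1)&(Y<-.1)&(Y>-.2)
if m.sum(): print('rod',m.sum(),np.median(X[m]).round(4),np.median(Y[m]).round(4),np.median(z[m]).round(4))
hsv=cv2.cvtColor(d['img'],cv2.COLOR_RGB2HSV)
m=(z>.18)&(z<.222)&(d['depth']>0)&(abs(X)<.1)&(Y<-.1)&(Y>-.19)
if m.sum(): print('ball/fingers',m.sum(),X[m].mean().round(4),np.percentile(Y[m],[50,98]).round(4))
E
python3 ball.py
```

```text
[ 0.538  -0.2997  0.2123] [-4.  -2.9 -0.8] -0.0102 -0.1448
rod 20 -0.01 -0.1461 0.1591
ball/fingers 106 -0.0132 [-0.1384 -0.1292]
```

{"name": "arm_command", "arguments": {
  "steps": "0 0 0 0.0025 0 0 0.02; 0 0 0 0 0.008 0 0.02; 0 0 0 0 0.008 0 0.02; 0 0 0 0 0.008 0.0005 0.02; 0 0 0 0 0.008 0.0007 0.02"
}}

```text
clock: 14.12
tcp_pos: [0.5702, -0.3008, 0.211]
eef_rot: [[0.114, 0.993, -0.005], [0.993, -0.114, -0.002], [-0.002, -0.005, -1.0]]
force: [-3.4, -5.0, 2.7]
width: 0.404
gripper_force: 30.8
```

{"name": "arm_command", "arguments": {
  "steps": "0 0 0 0 0.008 0.001 0.02; 0 0 0 0 0.008 0.0013 0.02; 0 0 0 0 0.008 0.0016 0.02; 0 0 0 0 0.008 0.002 0.02; 0 0 0 0 0.008 0.0023 0.02"
}}

```text
clock: 14.53
tcp_pos: [0.6103, -0.3055, 0.2029]
eef_rot: [[0.114, 0.994, -0.005], [0.994, -0.114, -0.002], [-0.003, -0.004, -1.0]]
force: [-2.9, -5.0, 6.0]
width: 0.401
gripper_force: 30.9
```

```bash
python3 ball.py
```

```text
[ 0.6103 -0.3055  0.2029] [-2.9 -5.   6. ] 0.0623 -0.1424
rod 25 0.0437 -0.1519 0.1535
ball/fingers 136 0.0594 [-0.1363 -0.1255]
```

{"name": "arm_command", "arguments": {
  "steps": "0 0 0 0 0.004 0.0012 0.02; 0 0 0 0 0.004 0.0015 0.02; 0 0 0 0 0 0 0.02; 0 0 0 -0.004 0 0 0.02; 0 0 0 -0.004 0 0 0.02"
}}

```text
clock: 15.0
tcp_pos: [0.6179, -0.313, 0.1999]
eef_rot: [[0.112, 0.994, -0.003], [0.994, -0.112, -0.0], [-0.0, -0.002, -1.0]]
force: [-3.1, -3.8, -0.9]
width: 0.398
gripper_force: 30.6
```

{"name": "arm_command", "arguments": {
  "steps": "0 0 0 -0.004 0 0 0.02; 0 0 0 -0.004 0 0 0.02; 0 0 0 -0.002 0 0 0.02; 0 0 0 0 0 0 0.02; 0 0 0 0 0 0 0.02"
}}

```text
clock: 15.42
tcp_pos: [0.6175, -0.3206, 0.1999]
eef_rot: [[0.111, 0.994, -0.002], [0.994, -0.111, 0.002], [0.002, -0.002, -1.0]]
force: [-3.9, 0.8, -4.4]
width: 0.398
gripper_force: 30.4
```

```bash
python3 ball.py
```

```text
[ 0.6175 -0.3206  0.1999] [-3.9  0.8 -4.4] 0.0711 -0.1565
rod 24 0.0504 -0.1578 0.1558
ball/fingers 141 0.0671 [-0.149  -0.1391]
```

{"name": "arm_command", "arguments": {
  "steps": "0 0 0 0 0 0 0.04; 0 0 0 0 0 0 0.06; 0 0 0 0 0 0 0.08; 0 0 0 0 0 0 0.085; 0 0 0 0 0 0 0.085"
}}

```text
clock: 15.88
tcp_pos: [0.6189, -0.3221, 0.2016]
eef_rot: [[0.111, 0.994, 0.002], [0.994, -0.111, -0.001], [-0.001, 0.002, -1.0]]
force: [0.1, 0.5, -0.4]
width: 0.986
gripper_force: 0.0
```

{"name": "arm_command", "arguments": {
  "steps": "0 0 0 0 0 0 0.085; 0 0 0 0 0 -0.01 0.085; 0 0 0 0 0 -0.025 0.085; 0 0 0 0 0 -0.035 0.085; 0 0 0 0 0 -0.035 0.085"
}}

```text
clock: 16.3
tcp_pos: [0.6177, -0.3219, 0.307]
eef_rot: [[0.112, 0.994, -0.001], [0.994, -0.112, 0.001], [0.001, -0.001, -1.0]]
force: [0.5, -0.8, 0.9]
width: 0.995
gripper_force: 0.0
```

{"name": "arm_command", "arguments": {
  "steps": "0 0 0 -0.02 0 -0.03 0.085; 0 0 0 -0.03 0 0 0.085; 0 0 0 -0.03 0 0 0.085; 0 0 0 0 0 0 0.085; 0 0 0 0 0 0 0.085"
}}

```text
clock: 16.72
tcp_pos: [0.6079, -0.4043, 0.336]
eef_rot: [[0.116, 0.993, -0.0], [0.993, -0.116, -0.001], [-0.001, -0.0, -1.0]]
force: [0.4, 0.4, -0.1]
width: 0.997
gripper_force: 0.0
```

```bash
python3 ball.py; python3 - <<'E'
from h import *
s=cap('side');w=cap('wrist')
def cr(d,x0,y0,x1,y1): return cv2.resize(d['img'][y0:y1,x0:x1,::-1],(400,400),interpolation=cv2.INTER_CUBIC)
cv2.imwrite('pics/k.png',np.hstack([cr(s,190,110,300,220),cr(w,128,0,384,256)]))
E
```

```text
[ 0.6079 -0.4043  0.336 ] [ 0.4  0.4 -0.1] 0.0711 -0.2408
rod 23 0.0524 -0.1577 0.1592
ball/fingers 78 0.0653 [-0.1482 -0.1402]
```

View pics/k.png

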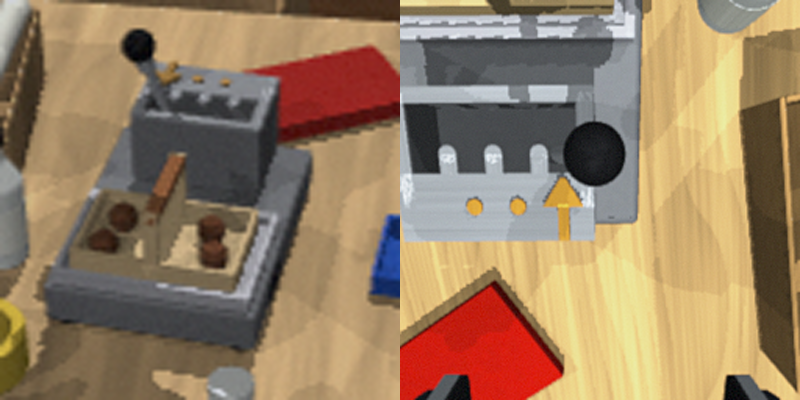

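The side crop shows the lever at the far end (ball (138,46)) and the tray with beads sitting in the rim. In the wrist crop the ball (594,153) stands next to the arrow (563,195), right of the last tooth. I'll check the sideways shift by refitting the ball.

```bash
python3 - <<'E'
from h import *
from scipy.optimize import least_squares
th=np.deg2rad(-6.5);ex=np.array([np.cos(th),np.sin(th)]);ey=np.array([-ex[1],ex[0]])
c0=np.array([.5645,-.157]);e=np.r_[c0+.068*ex-.158*ey,.199]
for n in('side','wrist'):
    d=cap(n);P=cloud(d);hsv=cv2.cvtColor(d['img'],cv2.COLOR_RGB2HSV)
    m=(np.linalg.norm(P-e,axis=2)<.035)&(d['depth']>0)&(P[...,2]>.188)
    q=P[m];r=least_squares(lambda c:np.linalg.norm(q-c,axis=1)-.018,e,loss='soft_l1',f_scale=.002).x
    print(n,len(q),r.round(4),'shaker',((r[:2]-c0)@ex).round(4),((r[:2]-c0)@ey).round(4))
    z=P[...,2];Q=P[...,:2]-c0;X=Q@ex;Y=Q@ey
    b=(hsv[...,0]>12)&(hsv[...,0]<28)&(hsv[...,1]>150)&(abs(z-.146)<.008)&(X>.03)&(abs(X)<.08)&(Y<-.15)&(Y>-.23)
    if b.sum(): print('arrow',b.sum(),X[b].mean().round(4),np.percentile(Y[b],[0,100]).round(4))
    m=(z>.147)&(z<.176)&(d['depth']>0)&(abs(X-.05)<.02)&(Y<-.13)&(Y>-.175)
    if m.sum(): print('rod',m.sum(),X[m].mean().round(4),Y[m].mean().round(4),z[m].mean().round(4))
    m=(abs(z-.143)<.004)&(d['depth']>0)&(abs(X)<.1)&(Y<-.1)
    print('gate',np.percentile(X[m],[0,100]).round(4),np.percentile(Y[m],[0,100]).round(4))
    m=(abs(z-.086)<.004)&(d['depth']>0)&(abs(X)<.1)&(abs(Y)<.07);print('tray',np.percentile(X[m],[0,100]).round(4),np.percentile(Y[m],[0,100]).round(4))
E
```

```text
side 68 [ 0.6136 -0.3232  0.1991] shaker 0.0676 -0.1596
arrow 2 0.0426 [-0.1923 -0.1875]
rod 26 0.0534 -0.1565 0.1583
gate [-0.0725  0.0675] [-0.2248 -0.1077]
tray [-0.088   0.0826] [-0.0578  0.0651]
wrist 1318 [ 0.6178 -0.3229  0.1971] shaker 0.0718 -0.1588
arrow 384 0.0497 [-0.2164 -0.1747]
rod 18 0.0496 -0.1611 0.1507
gate [-0.0697  0.0708] [-0.2202 -0.1155]
tray [-0.0843  0.0854] [-0.0546 -0.0485]
```

Side view: ball at Y = −0.1596, the same as when it was parked at home, with the rod in line with the arrow. The lever is home, so I'm handing in.

```bash
python3 -c "
from workcell import ctrl
print(ctrl.sign_off())"
```

```text
the job is handed in; nothing more can be done
None
```

The job is handed in (no verdict was returned): the tray sits flat inside the platform's rim with all four beads in it, the lever is home in the arrow's notch at +0.33, and the tray and lever are both released.

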